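# Set up the filling funnel for the next batch of chocolate bars

## Task

Get the filling funnel ready for the next batch of bars: turn the numbered collar on top of the funnel until it clicks in with 9 at the red index, and slide the blue bar mould in between the guides on the stand's base, fully home against the end stop so that its end cavity lies under the spout. Leave everything else on the bench where it is.

Things in the scene. Friction and masses are not known exactly. Their poses are not given: they have to be found in the camera images.
- stand: Dosing stand with the stainless filling funnel clamped in it, one fixed unit. Origin on the table straight below the spout, z up; +x is the way the mould is pushed home. Steel base plate 8 mm thick, x -150 to +125 mm, 130 mm wide. Column of 11 mm radius at x = +103 mm, 240 mm tall. Black handle and steel trigger reach to y = -154 mm, below z = 226 mm.
- home (a point): Where the middle of the mould's underside comes when fully home, either way round (stand's x = -65, y = 0, z = 8 mm; axes as stand, mould's length along x). It then touches the end stop, a 20 mm tall block with its face 100 mm further in +x.
- guide_mouth (a point): On the base plate's top, midway at the mouth of the two aluminium guides (stand's x = -104, y = 0, z = 8 mm; axes as stand). Guides 16 mm tall, 7 mm thick, 80 mm apart inside at the mouth, narrowing over 29 mm in +x to 60 mm, from there straight and parallel for 110 mm to the end stop.
- spout (a point): Centre of the spout's lower tip, 62 mm above the table, on the common vertical axis of funnel and collar. The funnel's cone has a radius of 20 mm at 100 mm above the table and 80 mm (86 mm at the clamp band) from 190 to 218 mm; a flat steel bridge across its mouth carries the collar.
- collar (a joint): Angle of the numbered flow collar on top of the funnel, rad; grows turning clockwise seen from above. Figures 1 to 10 lie 30 deg (0.5236) apart; the one at the red index is 1 + angle/0.5236: 1 reads at 0, 9 at 4.189. A spring ball clicks into a notch at each figure (some 0.15 N m to leave it) and draws the released collar into the nearest notch. Stops just past 1 and 10.
- collar_grip (a point): Point on the collar's vertical axis 260 mm above the table, at the height to grip; turns with the collar. Grip: black knurled upright cylinder 36 mm across, from 238 to 272 mm above the table. Under it the white skirt with the figures, 68 mm across, 226 to 238 mm above the table.
- index (a point): Top of the red index mark that stands on the bridge just outside the collar's skirt, 45 mm from the collar's axis on the stand's +y side, 238 mm above the table. The figure next to it is the setting. Higher figures follow anticlockwise round the skirt, seen from above.
- mould: The blue bar mould: open tray 200 mm long (its x), 54 mm wide (y), 26 mm tall, three cavities in a row, walls 6 mm, alike both ways round, 0.18 to 0.36 kg. Origin at the centre of its underside, z up. It can be gripped across its 54 mm width from above and be pushed by its end.
- bar_a: Whole chocolate bar on the slate, 88 x 36 x 24 mm; stays where it is.
- bar_b: Second whole chocolate bar on the slate, 88 x 36 x 24 mm; stays where it is.
- bar_c: Cut chocolate bar with pale filling on the slate, 62 x 36 x 24 mm; stays where it is.
- jar: Amber glass jar with metal cap, 72 mm across, 115 mm tall; stays where it is.
- bowl: Aluminium bowl, 124 mm across, 60 mm tall; stays where it is.
- praline_mould: Ivory praline mould with six round cavities, 135 x 100 x 22 mm (not the mould to load); stays where it is.
- spatula: Spatula with dark wooden handle, 260 mm long, lying flat; stays where it is.
- brush: Pastry brush with wooden handle, 200 mm long, lying flat; stays where it is.
- tin: Red and brass cocoa tin, 76 mm across, 120 mm tall; stays where it is.
- cup: White ceramic cup, 72 mm across, 60 mm tall; stays where it is.
- slate: Dark slate serving board, 280 x 125 x 8 mm, fixed; the chocolate bars lie on it.
Things that resemble listed ones, but are neither listed nor needed, are in the scene too. Of the things that look like the mould, take the one that is farthest to the robot's left at the start.

How it is judged (in metres and radians):
At the end, for the whole second after the job is handed in: The collar rests in the notch of figure 9 (within 6 degrees), not turning; the blue mould lies flat and at rest, cavities up, on the base plate between the guides, either way round, within 5 mm of fully home against the end stop (and within 6 mm of the guides' centre line) (value of joint collar between 4.084 and 4.294 rad and not (velocity of joint collar above 0.1 rad/s) and not (velocity of joint collar below -0.1 rad/s) and x of mould in the frame of stand between -0.07 and -0.06 m and y of mould in the frame of stand between -0.006 and 0.006 m and z of mould in the frame of stand between 0.005 and 0.012 m and angle between mould's own z axis and vertical below 0.06 rad and angle between the x axis of mould and the x axis of stand, either way round below 0.08 rad and linear speed of mould below 0.02 m/s); the robot touches nothing.
It fails at once if a chocolate bar is pushed more than 30 mm or knocked over (distance of any of bar_a, bar_b, bar_c from where it was at the start of the episode above 0.03 m or angle between any of bar_a, bar_b, bar_c's own z axis and vertical above 0.5 rad).
It fails at once if the jar, bowl, tin or cup is pushed more than 30 mm or knocked over (distance of any of jar, bowl, tin, cup from where it was at the start of the episode above 0.03 m or angle between any of jar, bowl, tin, cup's own z axis and vertical above 0.5 rad).
It fails at once if the praline mould, spatula or brush is pushed more than 30 mm or knocked over (distance of any of praline_mould, spatula, brush from where it was at the start of the episode above 0.03 m or angle between any of praline_mould, spatula, brush's own z axis and vertical above 0.5 rad).
It also fails if it takes over 72 s, if anything falls off the work surface, if the arm or the gripper's body presses on something with over 40 N, if the wrist force passes 120 N, or if a joint passes its speed limit or range.

## Robot

A 6-joint arm with a two-finger parallel gripper is mounted at the origin on the work surface. World frame = base frame: x ahead of the robot, y to its left, z up, the work surface at z = 0. Lengths are in m, angles in degrees, forces in N, time in s.
With the tool pointing down it reaches from about 0.4 to 0.825 m from the base axis. Payload 7 kg.
Tool frame: the origin (TCP) lies midway between the tips of the shut fingers; the grasp point (between the pads) lies ctrl.grasp_offset behind it (ctrl.grasp_offset is the distance from the TCP to the grasp point, in m); z points along the fingers, y is the line along which they close (so a half turn about z gives the same grasp; the last joint's range is limited). The gripper opens to 88 mm and grips with 3 to 60 N. Pads are 19 mm wide; open, the fingers measure 130 mm over their backs; the gripper's body (78 mm by 193 mm) begins 47 mm behind the grasp point.
Start: joints at [88.47, 20.546, 0.682, 0, -70.136, -16.507], TCP at [0.209, 0.642, 0.227] pointing down, gripper open.
Joint ranges: [-176.03, 176.03], [-82.01, 121.73], [-58.28, 71.71], [-173.87, 95.51], [-174.79, -0.11], [-173.66, 173.66]. Speed limits (degrees/s): [136.94, 136.94, 172.46, 180, 180, 180].

## Interface

Orientations are given as [roll, pitch, yaw] about the fixed x, y, z axes, in that order (R = Rz(yaw) Ry(pitch) Rx(roll)).
In Python, from plant import ctrl gives the robot as it stands. The module is installed in compiled form; this text tells all that it offers.
- The arm moves only by the tool send_rows, never from a script. Its argument "increments" is a list that holds one entry, the list of rows, each a list of 4 numbers: the shift along the world's x, y, z normalised to -1 to 1, where 1 is 0.2 m, then the turn about the world's z normalised to -1 to 1, where 1 is 1.5 rad. In form: [[[x, y, z, roll], ...]]. A call has 1 to 12 rows; each row is the pose to reach, as a shift and turn from the pose commanded when the call began; what a row does not reach only later rows make up. A row lasts 1/8 s, in which the tool goes at most 62.5 mm and 10.7 degrees, less where a joint would pass 70% of its speed; a pose out of reach is approached as far as the arm can. A call with a number of a shift or a turn outside -1 to 1 is refused whole. A call with a gripper value outside its range is refused whole. "jaw" is the opening, from 0 (shut) to 1 (fully open), set as the call begins (left out, the last holds). The fingers move at their own pace and stop on an object; the grip force is fixed at half the most. Time passes only in rows, so rows that repeat a pose let the fingers close. It gives the time, the measured TCP pose, the force, the opening and the grip force at its end, in the units of the state.
- ctrl.get_obs(): the state, without advancing time (a new reading comes with each control period).
- ctrl.snapshot(name): name is "side" or "top" or "wrist"; returns the picture (400x640x3 uint8, red, green, blue); there is no depth.
- ctrl.calibration(name): a dict with "mtx" (3x3 intrinsics, pixels), "eye" and "attitude" of the camera in the world. Camera axes: x right, y up, looking along -z (the intrinsics and any distortion apply to the point x, -y, -z); pixel columns grow to the right and rows downward; lengths in m; the calibration is good to about 2 mm. A picture is of the moment at which its call begins: read the wrist's pose just before it. calibration takes no time and is no camera call; for the wrist camera it gives the pose at the moment of the call.
- ctrl.close_job(): hands the job in; it is judged then, once.
Trained networks look in the newest picture that a camera, given by its name, has taken for a name from the list of things; names that differ only in an ending like _2 or _b are one class to them, and where a whole thing is asked for, a point or a joint stands for the part that bears it (a point fixed in the world has none). Each returns a list of dicts, best first, with "conf" (0 to 1); they miss things now and then, are a little off and sometimes report something else, mostly with a low value. They report only what shows in the picture. A call takes as long as a camera call. They do not tell look-alikes from the thing itself.
- ctrl.trace(thing, camera): "mask" (400x640 bool, what is visible of it) and "bbox" ([left, top, right, bottom] in pixels, round what is visible of it).
- ctrl.spot_point(thing, camera): "pixel" ([row, column] in pixels: a listed point, or the origin of a listed thing).
The state is a dict: "clock": time; "joint_pos": joint angles; "qvel": joint speeds; "tau": joint torques, N m; "tool_pos": TCP position; "orientation": TCP orientation; "force": force on the tool from outside, world axes, zero at the start; "moment": the same for the moment, N m; "opening": finger opening in m; "gripper_force": force on a finger pad.
Only numpy, scipy, OpenCV 4.12 (cv2) and the standard library are available. Lean on these libraries where they do the work, as an engineer would, in place of code of your own. Each camera call takes 0.05 s, during which the arm holds its last target. There are 200 camera calls.

## Working session

There is one attempt and no reset: what is moved stays moved. The work goes in short steps, Python scripts to look and compute and a tool call to move; the robot and the scene stay as the last step left them, time stands still between calls to the robot, and variables do not carry over. Pictures are saved under pics/ and viewed, at most 10 in all, crops included, and the job is handed in when it is done.

Besides the shell and the picture viewer there is one more tool, called after "Emit:" as name(argument=value, ...) on one line, values as JSON. send_rows: Moves the arm, as the interface text tells. Its arguments: {"type":"object","properties":{"increments":{"type":"array"},"jaw":{"type":"number"}},"required":["increments"]}

```bash
mkdir -p pics; cat > h.py <<'E'
import numpy as np,cv2
from plant import ctrl
def snap(n,f=None):
    c=ctrl.calibration(n); im=ctrl.snapshot(n)
    if f: cv2.imwrite('pics/'+f,im[:,:,::-1])
    return im,c
def R(c):
    a=np.array(c['attitude'],float)
    if a.shape==(3,3): return a
    from scipy.spatial.transform import Rotation as Ro
    return Ro.from_euler('xyz',a,degrees=True).as_matrix()
def ray(c,px,z):
    """px=(row,col) -> world pt at height z"""
    K=np.array(c['mtx']); d=np.linalg.inv(K)@[px[1],px[0],1]; d=R(c)@[d[0],-d[1],-d[2]]
    e=np.array(c['eye']); return e+d*(z-e[2])/d[2]
def proj(c,p):
    q=R(c).T@(np.array(p)-c['eye']); q=np.array(c['mtx'])@[q[0],-q[1],-q[2]]; return q[1]/q[2],q[0]/q[2]
E
python3 - <<'E'
from h import *
print(ctrl.get_obs(), ctrl.grasp_offset)
for n in('top','side','wrist'):
    im,c=snap(n,n+'0.png'); print(n,c)
    for t in('spout','collar_grip','index','home','guide_mouth','mould'):
        try: print(t,[(np.round(d['pixel'],1).tolist(),round(d['conf'],2)) for d in ctrl.spot_point(t,n)][:4])
        except Exception as e: print(t,e)
E
```

```text
{'clock': 0.0, 'joint_pos': array([ 8.84704319e+01,  2.05886176e+01,  6.34587429e-01, -2.11183448e-02,
       -7.01368181e+01, -1.65083207e+01]), 'qvel': array([ 0.03606404, -0.0313464 ,  0.10916681, -0.04992889,  0.0251266 ,
       -0.0545661 ]), 'tau': array([ 1.23243894e-04, -5.82721746e+01,  2.93056011e+01,  6.99725524e+00,
        6.95747993e-03, -1.54233867e-04]), 'tool_pos': array([0.20886292, 0.64135448, 0.22565754]), 'orientation': array([ 1.79907255e+02, -6.78303071e-03, -1.80450745e+01]), 'force': array([-0.22154237, -0.48388788,  0.95223773]), 'moment': array([-0.0065313 , -0.03259918, -0.0258651 ]), 'gripper_force': 0.0, 'opening': 0.08776530104150947} 0.0188
top {'mtx': array([[414.95362261,   0.        , 318.1806814 ],
       [  0.        , 414.95362261, 188.66582319],
       [  0.        ,   0.        ,   1.        ]]), 'eye': array([ 0.31268058, -0.01635788,  1.42848066]), 'attitude': array([  9.37219053,   0.84690337, -91.41818459])}
spout [([192.8, 245.7], 0.94), ([124.4, 314.7], 0.66), ([259.1, 407.6], 0.61), ([198.0, 251.6], 0.3)]
collar_grip [([180.9, 233.6], 0.
[... 537 characters left out ...]
}
spout [([186.1, 290.9], 0.85), ([222.5, 388.1], 0.66)]
collar_grip [([145.5, 287.1], 0.79)]
index [([152.6, 275.2], 0.72), ([210.3, 373.7], 0.58), ([286.6, 350.6], 0.42)]
home [([208.2, 296.3], 0.67)]
guide_mouth [([216.1, 297.7], 0.61), ([187.8, 289.8], 0.61), ([209.3, 373.6], 0.45)]
mould [([376.6, 328.5], 0.87), ([289.0, 351.8], 0.86)]
wrist {'mtx': array([[308.35346179,   0.        , 321.65547578],
       [  0.        , 308.35346179, 196.32789855],
       [  0.        ,   0.        ,   1.        ]]), 'eye': array([0.27412921, 0.6201923 , 0.38463044]), 'attitude': array([-1.48522563e+01, -1.00967415e-02, -1.08009192e+02])}
spout []
collar_grip []
index []
home []
guide_mouth []
mould []
```

```bash
python3 - <<'E'
import cv2
a=cv2.imread('pics/top0.png');cv2.imwrite('pics/top0b.png',cv2.resize(a,(800,500),interpolation=cv2.INTER_CUBIC))
E
```

```text
(no output)
```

View pics/top0b.png

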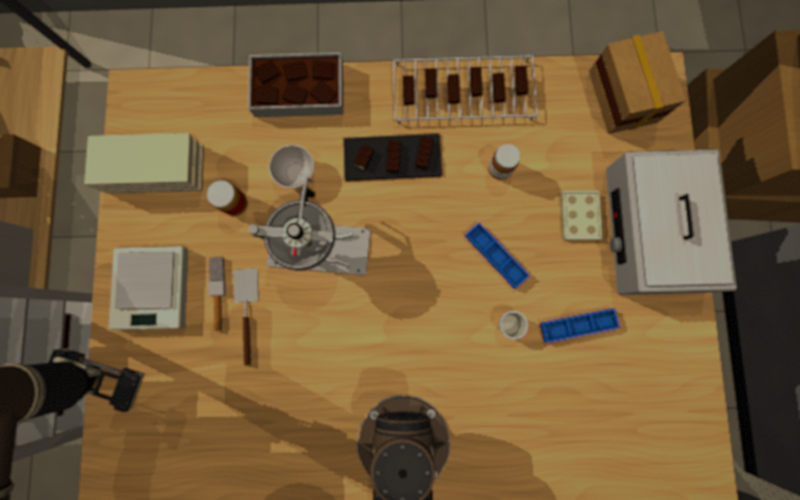

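View pics/side0.png

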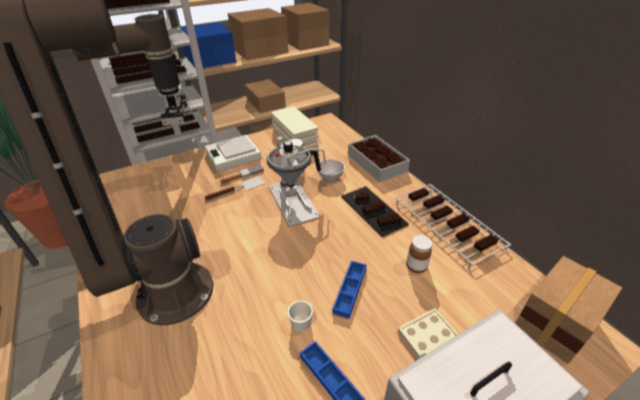

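The top view shows two blue moulds: one at (397,204), farther to the robot's left, and one at (464,258). The first is the one to take. The stand's collar is near (236,184), with its mouth facing right (world −y).

```bash
python3 - <<'E'
from h import *
ct=ctrl.calibration('top');cs=ctrl.calibration('side')
P=lambda n,c,px,z:print(n,np.round(ray(c,px,z),4))
P('grip t',ct,(180.9,233.6),.26);P('grip s',cs,(145.5,287.1),.26)
P('index t',ct,(202.8,235.0),.238);P('index s',cs,(152.6,275.2),.238)
P('mouth t',ct,(199.6,280.8),.008);P('mouth s',cs,(216.1,297.7),.008)
P('home t',ct,(199.4,266.4),.008);P('home s',cs,(208.2,296.3),.008)
P('mould t',ct,(203.9,396),0);P('mould s',cs,(289,351.8),0)
P('spout s',cs,(186.1,290.9),.062)
im=ctrl.snapshot('top')
for d in ctrl.trace('mould','top')[:3]:
    m=d['mask'].astype(np.uint8);cn=max(cv2.findContours(m,0,2)[0],key=cv2.contourArea)
    w=np.array([ray(ct,(p[1],p[0]),.026)[:2] for p in cn[:,0,:].astype(float)],np.float32)
    print(round(d['conf'],2),d['bbox'],m.sum(),cv2.minAreaRect(w*1000))
cv2.imwrite('pics/crop.png',np.hstack([cv2.resize(im[150:230,190:310,::-1],(600,400),interpolation=cv2.INTER_CUBIC)]))
E
```

```text
grip t [0.5351 0.2384 0.26  ]
grip s [0.5232 0.2355 0.26  ]
index t [0.4746 0.2386 0.238 ]
index s [0.4773 0.2456 0.238 ]
mouth t [0.5128 0.1291 0.008 ]
mouth s [0.4966 0.1209 0.008 ]
home t [0.5148 0.179  0.008 ]
home s [0.5129 0.1661 0.008 ]
mould t [ 0.4882 -0.2689  0.    ]
mould s [ 0.4946 -0.2677 -0.    ]
spout s [0.5297 0.2434 0.062 ]
0.85 [373.1, 177.6, 425.8, 229.8] 983 ((486.45916748046875, -267.52734375), (197.10256958007812, 58.40938949584961), 40.662784576416016)
0.79 [434.0, 243.8, 495.5, 274.1] 1054 ((293.1062927246094, -477.307373046875), (55.76032638549805, 206.70590209960938), 9.691359519958496)
```

View pics/crop.png

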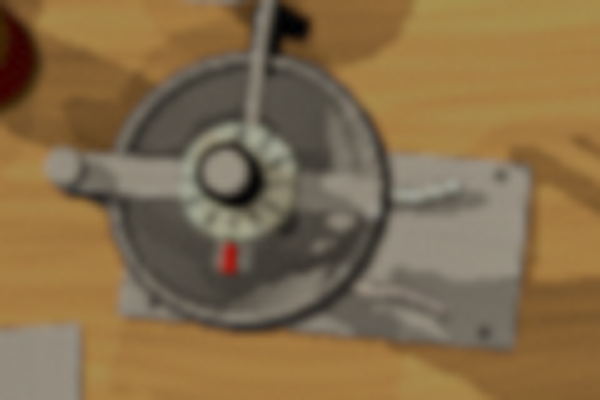

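The crop shows the collar at crop (228,172), the red index at (229,258), and the base plate's right end from (525,165) to (515,345). I'm moving over the collar for a close look with the wrist camera.

Emit:
send_rows(increments=[[[0, 0, 0.67, 0], [0, 0, 0.67, 0], [0.8, -1, 0.67, 0], [0.8, -1, 0.67, 0], [0.8, -1, 0.67, 0], [0.8, -1, 0.67, 0]]])

```text
clock: 1.9
tool_pos: [0.366, 0.445, 0.3607]
orientation: [-180.0, -0.0, -18.0]
force: [0.7, 0.5, -0.5]
opening: 0.0877
gripper_force: 0.0
```

Emit:
send_rows(increments=[[[0.8, -1, 0, 0], [0.8, -1, 0, 0], [0.8, -1, 0, 0], [0.8, -1, 0, 0], [0.8, -1, 0, 0], [0.8, -1, 0, 0], [0.8, -1, 0, 0]]])

```text
clock: 2.78
tool_pos: [0.5245, 0.2476, 0.3604]
orientation: [-180.0, 0.0, -18.0]
force: [-0.6, 0.6, -0.2]
opening: 0.0876
gripper_force: 0.0
```

```bash
python3 - <<'E'
from h import *
o=ctrl.get_obs();print(o['clock'],o['tool_pos'],o['orientation'],o['joint_pos'])
im,c=snap('wrist'); print(c['eye'],c['attitude'])
for t,z in(('collar_grip',.26),('index',.238)):
    print(t,[(np.round(d['pixel'],1).tolist(),round(d['conf'],2),np.round(ray(c,d['pixel'],z),4)) for d in ctrl.spot_point(t,'wrist')][:2])
cv2.imwrite('pics/w1.png',cv2.resize(im[:,:,::-1],(800,500)))
ct=ctrl.calibration('top')
q=[ray(ct,(150+y/5,190+x/5),.008) for x,y in((120,315),(515,345),(525,165))];print(np.round(q,4))
d=q[0]-q[1];print('yaw',np.degrees(np.arctan2(d[1],d[0])),np.linalg.norm(d),np.linalg.norm(q[1]-q[2]))
e=q[1]-q[2];print(np.degrees(np.arctan2(e[1],e[0])))
E
```

```text
2.775 [0.52452398 0.24759352 0.3603913 ] [-1.79988182e+02  3.83853261e-03 -1.79725857e+01] [ 4.45726262e+01  8.32524598e+00  1.43731863e+00 -8.91939880e-03
 -8.31033555e+01  2.74558581e+01]
[0.58967995 0.22603518 0.51843044] [-1.48554345e+01  1.71472883e-03 -1.07944224e+02]
collar_grip [([194.0, 336.3], 0.69, array([0.5225, 0.2345, 0.26  ]))]
index [([230.7, 346.5], 0.81, array([0.4787, 0.2367, 0.238 ]))]
[[0.4723 0.3602 0.008 ]
 [0.4445 0.0878 0.008 ]
 [0.5698 0.079  0.008 ]]
yaw 84.16344352886988 0.27380469845214167 0.12560855412850702
175.9685331896164
```

View pics/w1.png

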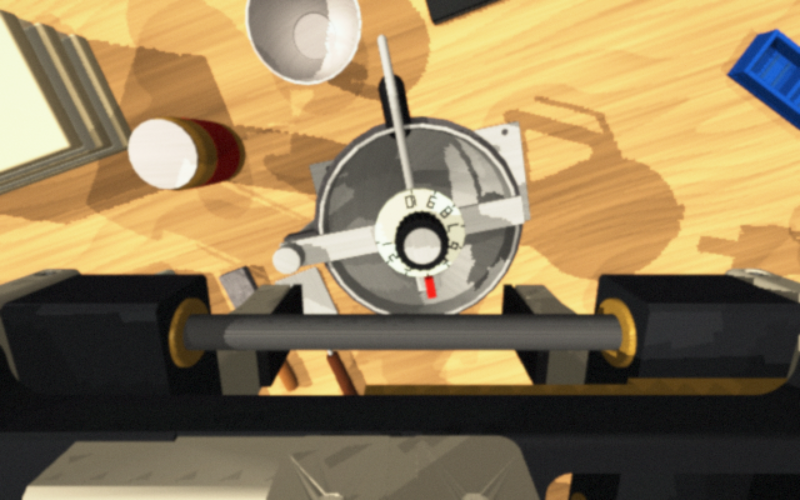

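```bash
python3 - <<'E'
from h import *
im,c=snap('wrist'); cv2.imwrite('pics/w1c.png',cv2.resize(im[140:250,285:395,::-1],(600,600),interpolation=cv2.INTER_CUBIC))
E
```

```text
(no output)
```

View pics/w1c.png

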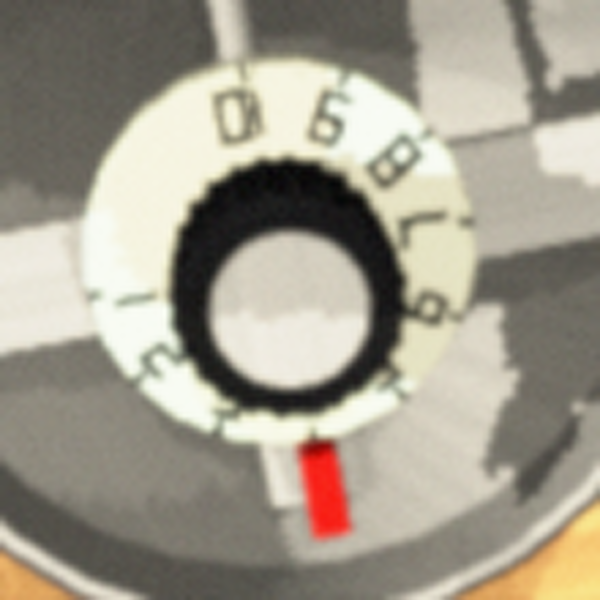

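The figure at the index is 4, with 5, 6, 7, 8, 9 and 10 following anticlockwise. So the collar must turn 150° clockwise. The cap is centred at crop (292,310) and the skirt at about (281,250).

```bash
python3 - <<'E'
from h import *
c=ctrl.calibration('wrist');k=110/600
for x,y,z in((292,310,.272),(281,250,.238),(310,448,.238)): print(np.round(ray(c,(140+y*k-.4,285+x*k-.4),z),4))
print(ctrl.get_obs()['tool_pos'])
E
```

```text
[0.5232 0.2333 0.272 ]
[0.5248 0.233  0.238 ]
[0.489  0.2387 0.238 ]
[0.52452156 0.24768218 0.36043066]
```

Emit:
send_rows(increments=[[[-0.005, -0.07, -0.3, 0], [-0.005, -0.07, -0.3, 0], [-0.005, -0.07, -0.58, 0], [-0.005, -0.07, -0.58, 0], [-0.005, -0.07, -0.58, 0]]])

```text
clock: 3.6
tool_pos: [0.5256, 0.2339, 0.2475]
orientation: [-179.9, -0.2, -18.0]
force: [0.4, 0.5, 0.5]
opening: 0.0874
gripper_force: 0.0
```

Emit:
send_rows(increments=[[[0, 0, 0, 0], [0, 0, 0, 0], [0, 0, 0, 0], [0, 0, 0, 0], [0, 0, 0, 0], [0, 0, 0, 0]]], jaw=0)

```text
clock: 4.35
tool_pos: [0.5245, 0.2338, 0.2444]
orientation: [-179.9, -0.0, -18.0]
force: [0.8, 1.9, 0.4]
opening: 0.0352
gripper_force: 30.0
```

Emit:
send_rows(increments=[[[0, 0, 0, -0.11], [0, 0, 0, -0.22], [0, 0, 0, -0.33], [0, 0, 0, -0.44], [0, 0, 0, -0.55], [0, 0, 0, -0.66], [0, 0, 0, -0.77], [0, 0, 0, -0.8727], [0, 0, 0, -0.8727]]])

```text
clock: 5.48
tool_pos: [0.5237, 0.2333, 0.2444]
orientation: [180.0, 0.0, -93.0]
force: [-2.5, 3.3, 2.6]
opening: 0.0355
gripper_force: 30.0
```

Emit:
send_rows(increments=[[[0, 0, 0, -0.11], [0, 0, 0, -0.22], [0, 0, 0, -0.33], [0, 0, 0, -0.44], [0, 0, 0, -0.55], [0, 0, 0, -0.66], [0, 0, 0, -0.77], [0, 0, 0, -0.8727], [0, 0, 0, -0.8727], [0, 0, 0, -0.8727]]])

```text
clock: 6.72
tool_pos: [0.5232, 0.2339, 0.2444]
orientation: [179.9, -0.0, -167.8]
force: [-7.0, 6.9, 3.0]
opening: 0.0355
gripper_force: 30.0
```

Emit:
send_rows(increments=[[[0, 0, 0, 0], [0, 0, 0, 0], [0, 0, 0, 0], [0, 0, 0, 0], [0, 0, 0, 0]]], jaw=1)

```text
clock: 7.35
tool_pos: [0.5241, 0.2326, 0.2443]
orientation: [-180.0, -0.0, -168.0]
force: [-0.5, 1.3, -0.3]
opening: 0.0802
gripper_force: 0.0
```

Emit:
send_rows(increments=[[[0, 0, 0.58, 0], [0, 0, 0.58, 0], [0, 0, 0.58, 0], [0, 0, 0.58, 0]]])

```text
clock: 7.85
tool_pos: [0.5238, 0.2327, 0.3601]
orientation: [180.0, -0.0, -168.0]
force: [0.7, -0.7, 0.4]
opening: 0.0876
gripper_force: 0.0
```

```bash
python3 - <<'E'
from h import *
im,c=snap('wrist'); print(c['eye'],c['attitude'],proj(c,(.5235,.2335,.26)))
r,k=map(int,proj(c,(.5235,.2335,.25)))
cv2.imwrite('pics/w2.png',cv2.resize(im[max(r-110,0):r+110,max(k-147,0):k+147,::-1],(800,600),interpolation=cv2.INTER_CUBIC)); print(max(r-110,0),max(k-147,0))
E
```

```text
[0.45645747 0.21805587 0.51811845] [-1.48035156e+01 -1.93852272e-02  1.01985515e+02] (np.float64(196.96773467849107), np.float64(322.92266598182977))
84 175
```

View pics/w2.png

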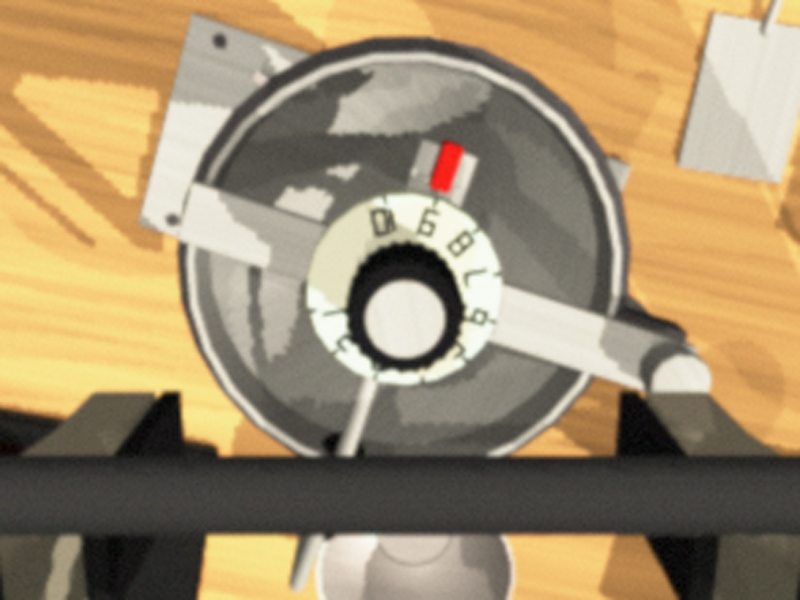

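The collar now reads 9 at the index. The plate's end corners show at crop (195,14) and (143,225). Next I'm computing the stand's yaw and moving over the mould.

Emit:
send_rows(increments=[[[-0.06, -0.3, 0, 0.1], [-0.06, -0.6, 0, 0.2], [-0.06, -0.9, 0, 0.334], [-0.06, -0.9, 0, 0.334]]])

```text
clock: 8.4
tool_pos: [0.5113, 0.0496, 0.3595]
orientation: [180.0, -0.1, -139.3]
force: [-0.1, 0.8, -0.5]
opening: 0.0877
gripper_force: 0.0
```

```bash
python3 - <<'E'
from h import *
s=np.array([.5237,.2333])
c={'mtx':ctrl.calibration('wrist')['mtx'],'eye':[0.45645747,0.21805587,0.51811845],'attitude':[-14.8035,-.0194,101.9855]}
k=294/800
q=[ray(c,(84+y*k-.3,175+x*k-.3),.008)[:2] for x,y in((195,14),(143,225))]
m=sum(q)/2;d=s-m;e=q[0]-q[1]
print(q,m,'dist',np.linalg.norm(d),'yaw',np.degrees(np.arctan2(d[1],d[0])),'edge',np.linalg.norm(e),np.degrees(np.arctan2(e[1],e[0]))-90)
o=ctrl.get_obs();print(o['clock'],o['tool_pos'])
im,c=snap('wrist','w3.png')
for t in('guide_mouth','home','spout','index','mould'):
    z={'guide_mouth':.008,'home':.008,'spout':.062,'index':.238,'mould':0}[t]
    print(t,[(np.round(d['pixel'],1).tolist(),round(d['conf'],2),np.round(ray(c,d['pixel'],z),4)) for d in ctrl.spot_point(t,'wrist')][:2])
E
```

```text
[array([0.4424061 , 0.09466124]), array([0.57045047, 0.08144519])] [0.50642828 0.08805322] dist 0.14627009485010303 yaw 83.21863577566097 edge 0.1287246105902739 84.10710784651712
8.4 [0.51127885 0.04963256 0.35946486]
guide_mouth [([189.7, 357.9], 0.71, array([0.5116, 0.1312, 0.008 ]))]
home [([208.3, 372.5], 0.81, array([0.5196, 0.1726, 0.008 ]))]
spout [([244.5, 405.4], 0.63, array([0.5231, 0.2358, 0.062 ]))]
index []
mould [([282.0, 244.0], 0.35, array([0.7827, 0.0913, 0.    ]))]
```

View pics/w3.png

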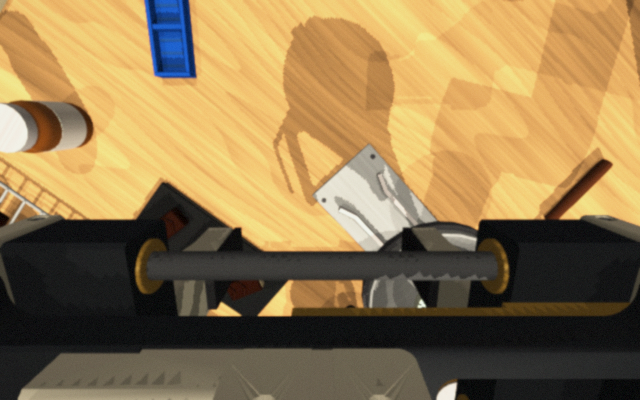

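The guide tips show at about (338,208) and (382,175), and the plate corners at (314,194) and (371,145). Everything agrees on a stand yaw of about 83.7° and an origin at (0.5235, 0.2335). I'm going over the mould.

Emit:
send_rows(increments=[[[-0.06, -0.31, 0, 0], [-0.06, -0.62, 0, 0], [-0.06, -0.9, 0, 0], [-0.06, -0.9, 0, 0]]])

```text
clock: 9.2
tool_pos: [0.5, -0.1295, 0.3598]
orientation: [180.0, -0.1, -139.6]
force: [-1.0, 1.1, -0.2]
opening: 0.0875
gripper_force: 0.0
```

Emit:
send_rows(increments=[[[-0.06, -0.3, -0.3, 0], [-0.06, -0.6, -0.3, 0], [-0.06, -0.7, -0.3, 0], [-0.06, -0.7, -0.3, 0], [-0.06, -0.7, -0.3, 0]]])

```text
clock: 9.82
tool_pos: [0.4886, -0.2663, 0.3001]
orientation: [180.0, -0.0, -139.3]
force: [0.5, 0.6, 0.3]
opening: 0.0878
gripper_force: 0.0
```

```bash
cat > mo.py <<'E'
from h import *
def mould(cam,name=None,z=.026):
    im,c=snap(cam,name); out=[]
    for d in ctrl.trace('mould',cam)[:3]:
        m=d['mask'].astype(np.uint8);cn=max(cv2.findContours(m,0,1)[0],key=cv2.contourArea)
        w=np.array([ray(c,p[::-1],z)[:2] for p in cn[:,0,:].astype(float)],np.float32)*1000
        out.append((round(d['conf'],2),np.round(d['bbox']).tolist(),cv2.minAreaRect(w)))
    sp=[(round(d['conf'],2),d['pixel'],np.round(ray(c,d['pixel'],z-.026),4)) for d in ctrl.spot_point('mould',cam)[:2]]
    return out,sp
E
python3 - <<'E'
from mo import *
o=ctrl.get_obs();print(o['clock'],o['tool_pos'],o['orientation'])
print(*mould('wrist','w4.png'),sep='\n')
E
```

```text
9.825 [ 0.48861561 -0.26625492  0.30010931] [ 1.79976824e+02 -5.66923048e-03 -1.39304747e+02]
[(0.61, [302.0, 87.0, 345.0, 230.0], ((485.3077697753906, -268.35009765625), (199.21031188964844, 54.976470947265625), 40.968833923339844))]
[(0.59, [155.1, 322.5], array([ 0.4792, -0.2725,  0.    ]))]
```

Emit:
send_rows(increments=[[[-0.148, -0.126, -0.3, 0.0035], [-0.148, -0.126, -0.6, 0.0035], [-0.148, -0.126, -0.9, 0.0035], [-0.148, -0.126, -1, 0.0035], [-0.148, -0.126, -1, 0.0035]]])

```text
clock: 10.6
tool_pos: [0.4577, -0.2915, 0.099]
orientation: [179.8, -0.1, -139.0]
force: [1.2, -0.3, 0.6]
opening: 0.088
gripper_force: 0.0
```

Emit:
send_rows(increments=[[[0, 0, -0.2, 0], [0, 0, -0.4, 0], [0, 0, -0.47, 0], [0, 0, -0.47, 0], [0, 0, -0.47, 0]]])

```text
clock: 11.22
tool_pos: [0.4599, -0.2928, 0.0081]
orientation: [-179.9, 0.1, -139.0]
force: [0.2, 0.3, 0.1]
opening: 0.0877
gripper_force: 0.0
```

Emit:
send_rows(increments=[[[0, 0, 0, 0], [0, 0, 0, 0], [0, 0, 0, 0], [0, 0, 0, 0], [0, 0, 0, 0]]], jaw=0)

```text
clock: 11.85
tool_pos: [0.4583, -0.2925, 0.0064]
orientation: [180.0, -0.0, -139.0]
force: [-1.3, 1.7, 3.6]
opening: 0.0538
gripper_force: 30.0
```

Emit:
send_rows(increments=[[[0, 0, 0.1, 0], [0, 0, 0.25, 0], [0, 0, 0.5, 0], [0, 0, 0.5, 0], [0, 0, 0.5, 0]]])

```text
clock: 12.48
tool_pos: [0.4577, -0.2921, 0.1056]
orientation: [179.9, -0.0, -139.1]
force: [0.4, 0.8, -4.1]
opening: 0.0537
gripper_force: 30.0
```

```bash
python3 - <<'E'
from mo import *
o=ctrl.get_obs();print(o['clock'],o['tool_pos'],o['orientation'],o['force'],o['opening'])
print(*mould('wrist','w5.png',z=.126),sep='\n')
im,c=snap('side'); 
r,k=map(int,proj(c,[*o['tool_pos']]));print(r,k)
cv2.imwrite('pics/s5.png',cv2.resize(im[max(0,r-75):r+75,k-100:k+100,::-1],(800,600),interpolation=cv2.INTER_CUBIC))
E
```

```text
12.475 [ 0.45768603 -0.29210915  0.10557496] [ 1.79931098e+02 -8.39011516e-03 -1.39068463e+02] [ 0.41583306  0.78550152 -4.13737704] 0.053674344729722274
[(0.78, [261.0, 124.0, 387.0, 308.0], ((431.2246398925781, -315.116455078125), (58.54417037963867, 53.094871520996094), 40.92582702636719))]
[(0.77, [292.9, 323.8], array([ 0.4826, -0.2689,  0.1   ]))]
277 347
```

View pics/s5.png

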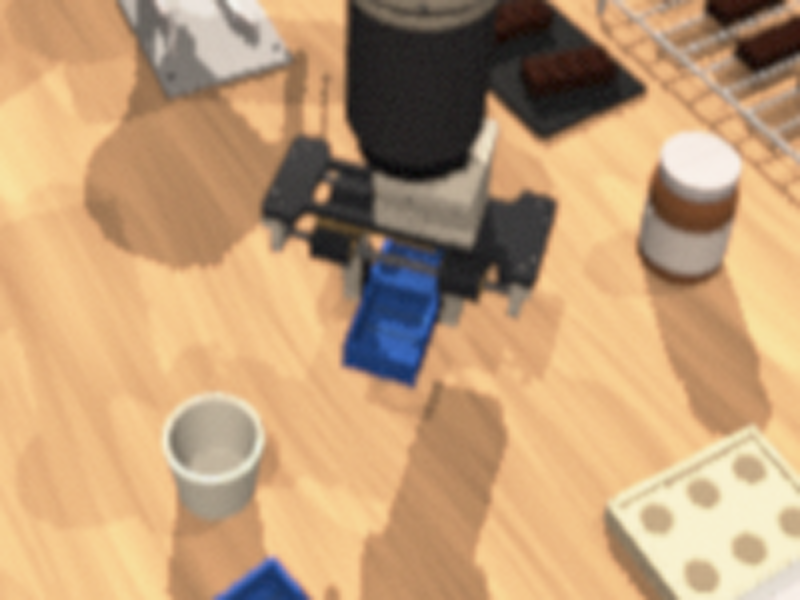

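The mould is held across its width and lifted clear. I'm carrying it to the guide mouth.

Emit:
send_rows(increments=[[[0.02, 0.15, 0, 0.06], [0.05, 0.35, 0, 0.12], [0.07, 0.55, 0, 0.19], [0.095, 0.7, 0, 0.25], [0.095, 0.7, 0, 0.25]]])

```text
clock: 13.3
tool_pos: [0.4775, -0.1509, 0.1057]
orientation: [179.9, -0.0, -117.4]
force: [0.8, 0.2, -3.7]
opening: 0.0539
gripper_force: 30.0
```

Emit:
send_rows(increments=[[[0.03, 0.2, 0, 0.06], [0.06, 0.4, 0, 0.12], [0.08, 0.6, 0, 0.18], [0.095, 0.685, 0, 0.247], [0.095, 0.685, -0.1, 0.247], [0.095, 0.685, -0.3, 0.247], [0.095, 0.685, -0.3, 0.247], [0.095, 0.685, -0.3, 0.247]]])

```text
clock: 14.3
tool_pos: [0.497, -0.0158, 0.0469]
orientation: [180.0, -0.0, -96.3]
force: [0.1, -0.3, -2.4]
opening: 0.054
gripper_force: 30.0
```

```bash
python3 - <<'E'
from mo import *
u=np.array([np.cos(np.radians(83.7)),np.sin(np.radians(83.7))]);v=np.array([-u[1],u[0]]);s=np.array([.5235,.2335])
o=ctrl.get_obs();print(o['clock'],o['tool_pos'],o['orientation'],o['opening'])
d=o['tool_pos'][:2]-s;print('stand xy',d@u,d@v)
im=ctrl.snapshot('top');si=ctrl.snapshot('side')
c=ctrl.calibration('top');a=im[150:250,240:373];b=si[190:290,230:363]
f=lambda x:cv2.resize(x[:,:,::-1],(399,300),interpolation=cv2.INTER_CUBIC)
cv2.imwrite('pics/p6.png',np.hstack([f(a),f(b)]))
E
```

```text
14.3 [ 0.49700158 -0.01584726  0.04694718] [ 1.79999452e+02 -2.90993652e-02 -9.63427012e+01] 0.05399378017410382
stand xy -0.2507492310480594 -0.0010235590271353429
```

View pics/p6.png

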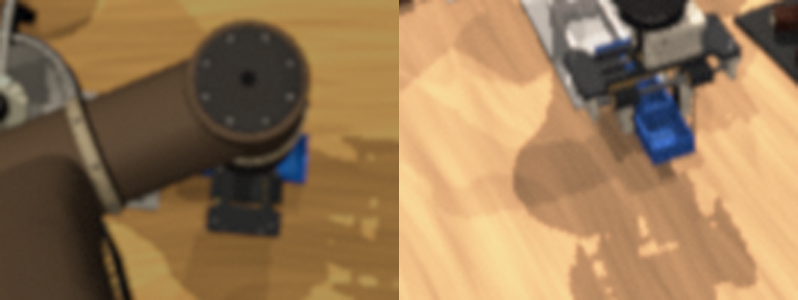

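```bash
python3 - <<'E'
from h import *
print(ctrl.get_obs()['joint_pos'])
im=ctrl.snapshot('side')
cv2.imwrite('pics/s7.png',cv2.resize(im[20:290,120:480,::-1],(800,600),interpolation=cv2.INTER_CUBIC))
E
```

```text
[ 2.08965246e+01  1.52807111e+01 -3.44084824e+01  2.82098515e-02
 -4.01970355e+01 -2.72532103e+01]
```

View pics/s7.png

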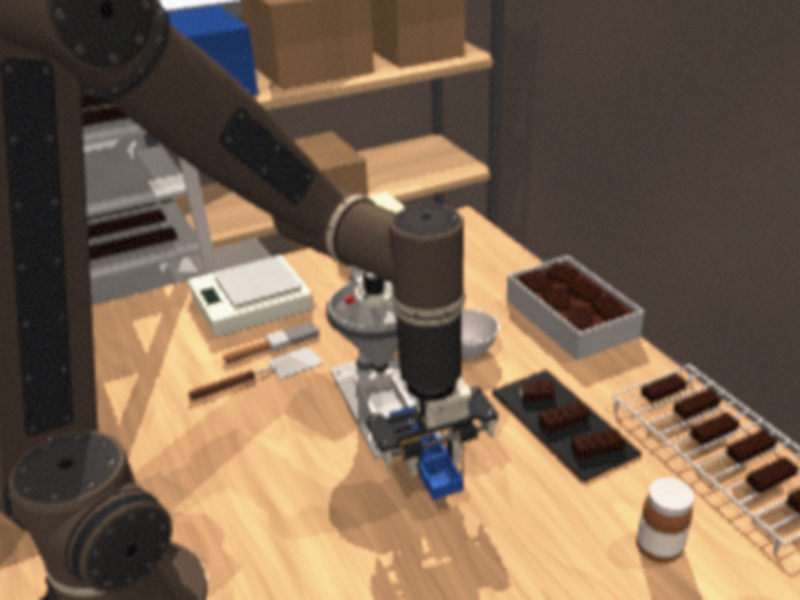

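The arm clears the funnel: its forearm rises steeply away from the wrist. I'm lowering the mould and sliding it in.

Emit:
send_rows(increments=[[[-0.005, 0, -0.08, 0], [-0.005, 0, -0.15, 0], [-0.005, 0, -0.15, 0], [-0.005, 0, -0.15, 0]]])

```text
clock: 14.95
tool_pos: [0.4958, -0.0154, 0.0167]
orientation: [-180.0, 0.0, -96.3]
force: [-0.3, 0.2, -2.7]
opening: 0.0534
gripper_force: 30.0
```

Emit:
send_rows(increments=[[[0.005, 0.05, 0, 0], [0.011, 0.1, 0, 0], [0.016, 0.15, 0, 0], [0.022, 0.2, 0, 0], [0.027, 0.25, 0, 0], [0.033, 0.3, 0, 0], [0.033, 0.3, 0, 0]]])

```text
clock: 15.82
tool_pos: [0.5023, 0.0453, 0.0163]
orientation: [-180.0, 0.0, -96.3]
force: [-0.2, -0.8, -3.4]
opening: 0.0537
gripper_force: 30.0
```

Emit:
send_rows(increments=[[[0.005, 0.05, 0, 0], [0.011, 0.1, 0, 0], [0.016, 0.15, 0, 0], [0.022, 0.2, 0, 0], [0.027, 0.25, 0, 0], [0.027, 0.25, 0, 0]]])

```text
clock: 16.58
tool_pos: [0.5077, 0.0954, 0.0163]
orientation: [-180.0, 0.0, -96.3]
force: [-0.4, -0.2, -4.3]
opening: 0.0536
gripper_force: 30.0
```

Emit:
send_rows(increments=[[[0, 0, -0.01, 0], [0, 0, -0.015, 0], [0, 0, -0.015, 0]]])

```text
clock: 16.95
tool_pos: [0.5075, 0.0945, 0.0144]
orientation: [-180.0, 0.0, -96.3]
force: [-5.7, 2.7, 12.0]
opening: 0.0539
gripper_force: 30.0
```

Emit:
send_rows(increments=[[[0, 0, 0, 0], [0, 0, 0, 0], [0, 0, 0, 0], [0, 0, 0, 0]]], jaw=1)

```text
clock: 17.45
tool_pos: [0.5075, 0.0944, 0.0132]
orientation: [180.0, -0.0, -96.3]
force: [0.1, 1.1, -0.8]
opening: 0.0857
gripper_force: 0.0
```

Emit:
send_rows(increments=[[[0, 0, 0.15, 0], [0, 0, 0.3, 0], [0, -0.3, 0.4, 0], [-0.05, -0.5, 0.4, 0], [-0.05, -0.5, 0.4, 0], [-0.05, -0.5, 0.4, 0]]])

```text
clock: 18.2
tool_pos: [0.4977, -0.0055, 0.0934]
orientation: [-180.0, 0.0, -96.4]
force: [0.7, 0.8, -0.2]
opening: 0.0874
gripper_force: 0.0
```

```bash
cat > st.py <<'E'
from mo import *
u=np.array([np.cos(np.radians(83.7)),np.sin(np.radians(83.7))]);v=np.array([-u[1],u[0]]);s=np.array([.5235,.2335])
S=lambda p:((np.array(p)[:2]-s)@u,(np.array(p)[:2]-s)@v)
o=ctrl.get_obs();print(o['clock'],o['tool_pos'],'tool stand',S(o['tool_pos']))
im,c=snap('wrist','w_%d.png'%(o['clock']*100))
for d in ctrl.trace('mould','wrist')[:2]:
    m=d['mask'].astype(np.uint8);cn=max(cv2.findContours(m,0,1)[0],key=cv2.contourArea)[:,0,:].astype(float)
    w=np.array([S(ray(c,p[::-1],.034)) for p in cn]);print(d['conf'],d['bbox'],'x',w[:,0].min(),w[:,0].max(),'y',w[:,1].min(),w[:,1].max(),cv2.minAreaRect((w*1000).astype(np.float32)))
E
python3 st.py
```

```text
18.2 [ 0.49766799 -0.00554546  0.09341037] tool stand (np.float64(-0.24043651467235483), np.float64(-0.0005554809918646049))
0.77 [289.4, 242.5, 361.3, 308.8] x -0.18387899722040676 -0.15868149943587054 y -0.025793131421576944 0.02806763599969487 ((-171.2850799560547, 1.1416854858398438), (53.86259460449219, 25.181921005249023), 89.97151184082031)
0.55 [250.6, 296.3, 395.7, 314.9] x -0.17057851305852023 -0.15220178377573904 y -0.057192890685566405 -0.025842229413881958 ((-161.39039611816406, -41.5180549621582), (31.35066795349121, 18.36278533935547), 89.9716567993164)
```

Emit:
send_rows(increments=[[[-0.02, -0.2, 0.3, 0], [-0.04, -0.4, 0.7, 0], [-0.04, -0.4, 0.7, 0], [-0.04, -0.4, 0.7, 0], [-0.04, -0.4, 0.7, 0]]])

```text
clock: 18.92
tool_pos: [0.4893, -0.0848, 0.2326]
orientation: [179.9, 0.0, -96.3]
force: [-0.6, 0.1, -0.1]
opening: 0.0876
gripper_force: 0.0
```

```bash
cat >> st.py <<'E'
for q in((-.265,0,.034),(-.165,0,.034),(-.165,0,.008),(-.205,0,.034),(-.205,0,.008),(-.15,.065,.008),(-.15,-.065,.008)):
    print(q,np.round(proj(c,[*(s+q[0]*u+q[1]*v),q[2]])).tolist())
hsv=cv2.cvtColor(im,cv2.COLOR_RGB2HSV);b=((hsv[...,0]>100)&(hsv[...,0]<130)&(hsv[...,1]>120)).astype(np.uint8)
n,l,t,g=cv2.connectedComponentsWithStats(b);print([x.tolist() for x in t[1:] if x[4]>150])
E
python3 st.py; python3 - <<'E'
from mo import *
for r in mould('top',z=.034): print(r)
E
```

```text
18.925 [ 0.48928552 -0.08481618  0.2325709 ] tool stand (np.float64(-0.32014835405794184), np.float64(-0.0009223479919321792))
0.65 [302.7, 278.6, 347.0, 305.4] x -0.18318832720909697 -0.14339157597785424 y -0.025879981702967937 0.02784800668208738 ((-163.29214477539062, 0.9854507446289062), (53.73482131958008, 39.78718185424805), 89.9834976196289)
(-0.265, 0, 0.034) [220.0, 322.0]
(-0.165, 0, 0.034) [293.0, 322.0]
(-0.165, 0, 0.008) [282.0, 322.0]
(-0.205, 0, 0.034) [265.0, 322.0]
(-0.205, 0, 0.008) [256.0, 322.0]
(-0.15, 0.065, 0.008) [292.0, 368.0]
(-0.15, -0.065, 0.008) [292.0, 275.0]
[[303, 279, 41, 29, 1106]]
[(0.77, [434.0, 247.0, 495.0, 272.0], ((290.3540954589844, -474.2464294433594), (59.872596740722656, 201.6855010986328), 10.454360008239746)), (0.38, [197.0, 139.0, 256.0, 216.0], ((577.9251708984375, 283.6720886230469), (163.85302734375, 243.7494659423828), 41.52567672729492))]
[(0.76, [259.7, 463.9], array([ 0.2927, -0.4843,  0.008 ]))]
```

```bash
cat > sd.py <<'E'
from st import *
col=[int(x) for x in (322,)][0]
for r in range(250,310,2): print(r,b[r].sum(),im[r,322].tolist(),im[r,308].tolist())
si,cs=snap('side','sd.png')
print([(d['conf'],d['bbox']) for d in ctrl.trace('mould','side')[:3]],[(d['conf'],d['pixel'],S(ray(cs,d['pixel'],.008))) for d in ctrl.spot_point('mould','side')[:3]])
hsv=cv2.cvtColor(si,cv2.COLOR_RGB2HSV);bs=((hsv[...,0]>100)&(hsv[...,0]<130)&(hsv[...,1]>120)).astype(np.uint8)
n,l,t,g=cv2.connectedComponentsWithStats(bs);print([x.tolist() for x in t[1:] if x[4]>30])
for x in(-.165,-.205):
  for y in(-.027,.027):
    for z in(.008,.034): print(x,y,z,np.round(proj(cs,[*(s+x*u+y*v),z]),1))
E
python3 sd.py
```

```text
19.175 [ 0.48921964 -0.08507543  0.23237632] tool stand (np.float64(-0.3204132717179563), np.float64(-0.0008853161903698559))
0.75 [303.1, 278.5, 346.4, 307.7] x -0.18230374902393637 -0.14249447742075363 y -0.025865157122345116 0.027860685325145143 ((-162.39266967773438, 0.9994068145751953), (53.72541427612305, 39.80827331542969), 89.98338317871094)
(-0.265, 0, 0.034) [220.0, 322.0]
(-0.165, 0, 0.034) [293.0, 322.0]
(-0.165, 0, 0.008) [282.0, 322.0]
(-0.205, 0, 0.034) [265.0, 322.0]
(-0.205, 0, 0.008) [256.0, 322.0]
(-0.15, 0.065, 0.008) [292.0, 368.0]
(-0.15, -0.065, 0.008) [292.0, 275.0]
[[302, 279, 42, 29, 1100]]
250 2 [163, 117, 66] [125, 90, 49]
252 0 [41, 38, 32] [41, 36, 31]
254 0 [40, 37, 37] [38, 36, 35]
256 1 [44, 43, 39] [44, 44, 41]
258 1 [52, 51, 49] [53, 54, 50]
260 1 [56, 54, 53] [56, 53, 52]
262 0 [55, 55, 50] [60, 57, 53]
264 0 [61, 59, 56] [61, 58, 54]
266 0 [60, 60, 55] [58, 57, 56]
268 0 [62, 56, 55] [55, 54, 49]
270 0 [56, 56, 53] [59, 58, 57]
272 1 [56, 55, 52] [58, 56, 53]
274 0 [58, 57, 51] [53, 54, 48]
276 0 [49, 50, 47] [53, 50, 49]
278 0 [44, 43, 47] [46, 4
[... 424 characters left out ...]
43 [14, 34, 71] [16, 31, 73]
306 40 [16, 30, 63] [23, 39, 70]
308 2 [63, 47, 26] [63, 47, 31]
[(0.92, [288.7, 191.6, 316.5, 229.5]), (0.56, [300.0, 340.0, 366.0, 398.4])] [(0.84, [379.7, 330.7], (np.float64(-0.7357784563871427), np.float64(0.1534985164600735))), (0.7, [210.4, 299.1], (np.float64(-0.08530161288329328), np.float64(-0.0024284074608187213)))]
[[208, 23, 23, 10, 92], [286, 194, 29, 36, 475], [301, 343, 63, 57, 1450]]
-0.165 -0.027 0.008 [221.2 312.3]
-0.165 -0.027 0.034 [216.2 312.2]
-0.165 0.027 0.008 [225.1 299.2]
-0.165 0.027 0.034 [220.  298.8]
-0.205 -0.027 0.008 [227.8 316.3]
-0.205 -0.027 0.034 [222.8 316.2]
-0.205 0.027 0.008 [231.9 302.9]
-0.205 0.027 0.034 [226.8 302.6]
```

The rod hid the mould's rear end in the wrist view. The side view puts it near x = −0.205, as expected. I'm pushing it home with shut fingers.

Emit:
send_rows(increments=[[[0.037, 0.375, -0.3, 0], [0.037, 0.375, -0.6, 0], [0.037, 0.375, -0.9, 0], [0.037, 0.375, -0.9, 0], [0.037, 0.375, -0.9, 0]]], jaw=0)

```text
clock: 20.05
tool_pos: [0.4958, -0.0108, 0.0519]
orientation: [179.8, -0.1, -96.3]
force: [0.6, -0.5, 0.5]
opening: 0.0433
gripper_force: 0.0
```

Emit:
send_rows(increments=[[[0, 0, -0.1, 0], [0, 0, -0.17, 0], [0, 0, -0.17, 0], [0, 0, -0.17, 0]]])

```text
clock: 20.55
tool_pos: [0.4974, -0.0104, 0.0201]
orientation: [-179.9, 0.0, -96.3]
force: [0.1, 0.1, 0.7]
opening: 0.0042
gripper_force: 0.0
```

Emit:
send_rows(increments=[[[0.005, 0.05, 0, 0], [0.011, 0.1, 0, 0], [0.016, 0.15, 0, 0], [0.022, 0.2, 0, 0], [0.026, 0.235, 0, 0], [0.029, 0.265, 0, 0], [0.032, 0.29, 0, 0], [0.033, 0.305, 0, 0], [0.033, 0.305, 0, 0]]])

```text
clock: 21.68
tool_pos: [0.5033, 0.0506, 0.0194]
orientation: [180.0, -0.0, -96.3]
force: [-1.1, -3.2, 3.0]
opening: 0.0005
gripper_force: 1.5
```

```bash
python3 st.py | head -1; python3 - <<'E'
from h import *
print(ctrl.get_obs()['force'])
E
```

```text
21.675 [0.50326109 0.05063848 0.01936786] tool stand (np.float64(-0.1839781147837243), np.float64(5.0500673985258426e-05))
[-0.86648172 -3.09992989  2.06564917]
```

Emit:
send_rows(increments=[[[0.002, 0.02, 0, 0], [0.004, 0.035, 0, 0], [0.004, 0.04, 0, 0], [0.004, 0.04, 0, 0]]])

```text
clock: 22.28
tool_pos: [0.5043, 0.0587, 0.0192]
orientation: [180.0, 0.0, -96.3]
force: [-0.4, -2.1, 1.6]
opening: 0.0006
gripper_force: 0.9
```

Emit:
send_rows(increments=[[[0, 0.005, 0, 0], [0.001, 0.01, 0, 0], [0.001, 0.01, 0, 0]]])

```text
clock: 22.65
tool_pos: [0.5038, 0.0593, 0.0193]
orientation: [179.9, -0.1, -96.3]
force: [0.7, -9.1, 3.0]
opening: 0.0003
gripper_force: 4.8
```

Emit:
send_rows(increments=[[[0, 0.005, 0, 0], [0.001, 0.01, 0, 0], [0.001, 0.01, 0, 0]]])

```text
clock: 23.02
tool_pos: [0.5034, 0.0594, 0.0193]
orientation: [179.8, -0.2, -96.4]
force: [3.2, -20.9, 5.4]
opening: 0.0003
gripper_force: 9.8
```

The force rises at the expected tool position (x ≈ −0.175), so the mould is home. I'm backing off to check.

Emit:
send_rows(increments=[[[-0.01, -0.1, 0, 0], [-0.03, -0.25, 0, 0], [-0.03, -0.25, 0.3, 0], [-0.1, -0.7, 0.8, 0], [-0.1, -1, 1, 0], [-0.1, -1, 1, 0], [-0.1, -1, 1, 0], [-0.1, -1, 1, 0]]])

```text
clock: 24.02
tool_pos: [0.485, -0.1381, 0.2199]
orientation: [-179.9, 0.1, -96.4]
force: [0.3, 0.5, -0.9]
opening: 0.0006
gripper_force: 0.0
```

Emit:
send_rows(increments=[[[0, -0.4, 0.3, 0], [0, -0.8, 0.5, 0], [0, -0.8, 0.5, 0], [0, -0.8, 0.5, 0], [0, -0.8, 0.5, 0]]])

```text
clock: 24.65
tool_pos: [0.4846, -0.2966, 0.3173]
orientation: [179.9, 0.1, -96.3]
force: [-0.8, 0.4, -0.6]
opening: 0.0001
gripper_force: 0.0
```

```bash
python3 sd.py | grep -v "^[23][0-9]* "; python3 - <<'E'
from h import *
im,c=snap('top');hsv=cv2.cvtColor(im,cv2.COLOR_RGB2HSV);b=((hsv[...,0]>100)&(hsv[...,0]<130)&(hsv[...,1]>120)).astype(np.uint8)
n,l,t,g=cv2.connectedComponentsWithStats(b);print('top',[x.tolist() for x in t[1:] if x[4]>30])
u=np.array([.1097,.994]);v=np.array([-.994,.1097]);s=np.array([.5235,.2335])
for y in(-.027,.027): print(proj(c,[*(s-.165*u+y*v),.034]))
for t,z in(('index',.238),('collar_grip',.26)): print([(d['conf'],d['pixel'],ray(c,d['pixel'],z)) for d in ctrl.spot_point(t,'top')[:1]])
E
```

```text
24.65 [ 0.48456773 -0.2965559   0.31733978] tool stand (np.float64(-0.5311270769150118), np.float64(-0.019468158627339603))
0.95 [423.2, 1.1, 486.9, 93.5] x -0.7403180469986582 -0.6308777789218615 y 0.10997854769788742 0.2001355531211051 ((-691.9267578125, 155.13954162597656), (118.02740478515625, 62.07655334472656), 16.17841911315918)
(-0.265, 0, 0.034) [323.0, 333.0]
(-0.165, 0, 0.034) [372.0, 332.0]
(-0.165, 0, 0.008) [361.0, 332.0]
(-0.205, 0, 0.034) [353.0, 332.0]
(-0.205, 0, 0.008) [342.0, 332.0]
(-0.15, 0.065, 0.008) [367.0, 367.0]
(-0.15, -0.065, 0.008) [368.0, 296.0]
[[424, 0, 60, 92, 4136]]
[(0.92, [298.5, 340.2, 366.1, 399.2]), (0.91, [283.5, 186.5, 312.8, 226.6])] [(0.97, [203.9, 298.8], (np.float64(-0.047109294231391215), np.float64(-0.015347828959407173))), (0.86, [379.5, 327.7], (np.float64(-0.7322910996568409), np.float64(0.1603512644822322)))]
[[203, 63, 14, 4, 35], [284, 189, 27, 35, 463], [301, 343, 63, 57, 1460]]
-0.165 -0.027 0.008 [221.2 312.3]
-0.165 -0.027 0.034 [216.2 312.2]
-0.165 0.027 0.008 [225.1 299.2]
-0.165 0.027 0.034 [220.  298.8]
-0.205 -0.027 0.008 [227.8 316.3]
-0.205 -0.027 0.034 [222.8 316.2]
-0.205 0.027 0.008 [231.9 302.9]
-0.205 0.027 0.034 [226.8 302.6]
top [[263, 191, 35, 18, 471], [433, 248, 62, 26, 916]]
(np.float64(192.40844324970922), np.float64(298.2988586471914))
(np.float64(208.12824328442508), np.float64(296.8179543886526))
[(0.68, [200.7, 235.5], array([0.48069754, 0.23719554, 0.238     ]))]
[(0.8, [180.1, 233.0], array([0.53751703, 0.24017679, 0.26      ]))]
```

```bash
python3 -c "
from plant import ctrl
print(ctrl.close_job())"
```

```text
the job is handed in; nothing more can be done
None
```

The job is handed in, and no verdict came back: the collar read 9 at the index when checked after turning, the blue mould was pushed home until it met the end stop (top and side views agree), and the robot is clear of everything.

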